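Flip the status tag of the yellow-capped tube

TASK

Three tubes stand in the rack, each with a flip-over status tag hinged in front of it, white side up. With a fingertip, push the tag in front of the yellow-capped tube up and right over its hinge until it lies flat on the rack with its green side up. Do not pinch a tag between the fingers, leave the other two tags as they are, and do not disturb the tubes or the sample pot.

Things in the scene. Friction and masses are not known exactly. Their poses are not given: they have to be found in the camera images.
- rack: Grey tube rack fixed to the worktop, 286 long, 84 high. Origin on the worktop below the middle of the hinge line; x to the tube side, y along the hinge line, roughly toward the robot; x roughly to the robot's left. Its flat top: x = 6..74 mm is the bare ledge where a flipped tag lies, x = 74..138 has wells at x = 106, y = +94, 0, -94. Rest arms under the tags reach to x = -17 (z 78..87); beyond that it is open under the tags, down to the worktop.
- tag0 (a joint): Hinge angle (rad) of the nearest (to the robot) tag, a plate 86 wide x 6 thick, free edge 68 mm from the hinge. 0: level, sticking out along the rack's -x (to the robot's right), white up (starts at 0 to 0.3). Grows as the free edge goes up and over toward the tubes: 1.57 upright, 3.14 (stop) flat on the ledge, green up. Stiff hinge (0.035 N m, more than the weight's moment): it stays where it is left.
- hinge0 (a point): Middle of the nearest (to the robot) tag's hinge line, 90 mm above the worktop, axes as the rack's; the hinge runs along y.
- well0 (a point): Centre of the mouth of the nearest (to the robot) well, 84 mm above the worktop; the well is 38 mm wide and 65 mm deep. It lies 106 mm from hinge0 along the rack's x.
- edge0 (a point): Middle of the free edge of the nearest (to the robot) tag, 68 mm from its hinge; turns with the tag, its z is the normal of the white face (up at angle 0). The green plate (86 x 64 x 3 mm, 4 to 68 mm from the hinge) is the lower half of the thickness at angle 0; the white plate on it (78 x 54 x 3 mm) spans 9 to 63 mm from the hinge.
- tag1 (a joint): Hinge angle (rad) of the middle tag, a plate 86 wide x 6 thick, free edge 68 mm from the hinge. 0: level, sticking out along the rack's -x (to the robot's right), white up (starts at 0 to 0.3). Grows as the free edge goes up and over toward the tubes: 1.57 upright, 3.14 (stop) flat on the ledge, green up. Stiff hinge (0.035 N m, more than the weight's moment): it stays where it is left.
- hinge1 (a point): Middle of the middle tag's hinge line, 90 mm above the worktop, axes as the rack's; the hinge runs along y.
- well1 (a point): Centre of the mouth of the middle well, 84 mm above the worktop; the well is 38 mm wide and 65 mm deep. It lies 106 mm from hinge1 along the rack's x.
- edge1 (a point): Middle of the free edge of the middle tag, 68 mm from its hinge; turns with the tag, its z is the normal of the white face (up at angle 0). The green plate (86 x 64 x 3 mm, 4 to 68 mm from the hinge) is the lower half of the thickness at angle 0; the white plate on it (78 x 54 x 3 mm) spans 9 to 63 mm from the hinge.
- tag2 (a joint): Hinge angle (rad) of the farthest tag, a plate 86 wide x 6 thick, free edge 68 mm from the hinge. 0: level, sticking out along the rack's -x (to the robot's right), white up (starts at 0 to 0.3). Grows as the free edge goes up and over toward the tubes: 1.57 upright, 3.14 (stop) flat on the ledge, green up. Stiff hinge (0.035 N m, more than the weight's moment): it stays where it is left.
- hinge2 (a point): Middle of the farthest tag's hinge line, 90 mm above the worktop, axes as the rack's; the hinge runs along y.
- well2 (a point): Centre of the mouth of the farthest well, 84 mm above the worktop; the well is 38 mm wide and 65 mm deep. It lies 106 mm from hinge2 along the rack's x.
- edge2 (a point): Middle of the free edge of the farthest tag, 68 mm from its hinge; turns with the tag, its z is the normal of the white face (up at angle 0). The green plate (86 x 64 x 3 mm, 4 to 68 mm from the hinge) is the lower half of the thickness at angle 0; the white plate on it (78 x 54 x 3 mm) spans 9 to 63 mm from the hinge.
- tube_blue_a: White 50 ml tube with a blue screw cap, 34 diameter x 113 tall, standing loosely in one of the three wells, its top 132 mm above the worktop. Origin: centre of its underside (19 mm above the worktop), z up.
- tube_yellow: White 50 ml tube with a yellow screw cap, 34 diameter x 113 tall, standing loosely in one of the three wells, its top 132 mm above the worktop. Origin: centre of its underside (19 mm above the worktop), z up.
- tube_blue_b: White 50 ml tube with a blue screw cap, 34 diameter x 113 tall, standing loosely in one of the three wells, its top 132 mm above the worktop. Origin: centre of its underside (19 mm above the worktop), z up.
- pot: Loose white sample pot with a red screw lid, 68 diameter x 63 tall, on the worktop left of the rack. Origin: centre of its underside.
There are look-alikes about, which are no part of the job. Leave any orange look-alike of the tube_blue_b alone.

How it is judged:
By the outcome, as a careful person would: the job done as asked, in the order asked, and still so for the second after the job is handed in, with the robot touching nothing.
It also fails if it takes over 40 s, if anything falls off the work surface, if the arm or the gripper's body presses on something with over 40 N, if the wrist force passes 120 N, or if a joint passes its speed limit or range.

ROBOT

A 6-joint arm with a two-finger parallel gripper is mounted at the origin on the work surface; the furniture and walls round the work are solid. World frame = base frame: x ahead of the robot, y to its left, z up, the work surface at z = 0. Lengths are in mm, angles in rad, forces in N, time in s.
With the tool pointing down it reaches from about 300 to 750 mm from the base axis. Payload 8.5 kg.
Tool frame: the origin (TCP) lies where the fingers leave the gripper's body, on its centre line; the fingertips stand 64 mm ahead of it and the grasp point (between the pads) lies 45 mm ahead of it; z points along the fingers, y is the direction in which the jaws open and shut (so a half turn about z gives the same grasp; the last joint's range is limited). The gripper opens to 88 mm and grips with 3 to 60 N. Pads are 18 mm wide; open, the fingers measure 123 mm over their backs; the gripper's body (75 mm by 187 mm) begins 45 mm behind the grasp point.
Start: joints at [-1.428, 0.381, 1.297, -0, 1.464, -0.215], TCP at [192.611, -515.152, 302.748] pointing down, gripper open.
Joint ranges: [-3.11, 3.11], [-0.89, 2.33], [0.22, 2.48], [-1.42, 4.56], [0.17, 2.85], [-2.88, 2.88]. Speed limits (rad/s): [2.39, 2.39, 3.14, 3.14, 3.14, 3.14].

INTERFACE

Orientations are given as a 3x3 rotation matrix whose columns are the frame's x, y, z axes.
In Python, from plant import arm, camera, camera_info, workorder, read_clock, read_joint_pos, read_joint_vel, read_tau, read_tcp_pos, read_eef_rot, read_wrist_force, read_ft_torque, read_width gives the robot as it stands. The module is installed in compiled form; this text tells all that it offers. Calls block until the motion is done:
- arm.move_pose(position, orientation): joint-space move of the TCP to a pose.
- arm.servo_line(position, attitude=None, rate=150): straight line of the TCP; attitude=None keeps the orientation; rate is the mean speed in mm/s.
- arm.set_joints(angles): joint-space move.
- arm.grip(opening, grip_force=None): opening from 0.0 (shut) to 1.0 (fully open); grip_force is the grip in N (None keeps the last); returns when the fingers have stopped.
- arm.sleep(seconds).
- arm.ik(position, orientation): joint angles nearest the present ones, or None.
- camera(name): name is "scene" or "side" or "wrist"; returns (picture, depth): 384x512x3 uint8, red, green, blue; 384x512 float32, mm along the optical axis (not along the pixel's ray), 0 where there is no reading.
- camera_info(name): a dict with "fx", "fy", "cx", "cy" (pixels), "D" ([k1, k2, p1, p2, k3] as OpenCV has them; the pictures are not rectified), "cam_to_world" (4x4, takes a point from camera to world coordinates); the wrist camera has in their place "T_tool_cam" (4x4, takes a point from camera to tool coordinates, whose origin is the TCP and whose axes are the flange's). Camera axes: x right, y down, z forward; pixel columns grow to the right and rows downward; lengths in mm; the calibration is good to about 2 mm. A picture is of the moment at which its call begins: read the wrist's pose just before it. camera_info takes no time and is no camera call.
A pose or a line that the arm cannot do raises arm.PlanningError and nothing moves.
- workorder.sign_off(): hands the job in, once; it reports no verdict.
Readings, each from a call of its own:
- read_clock(): time.
- read_joint_pos(): joint angles.
- read_joint_vel(): joint speeds.
- read_tau(): joint torques, N m.
- read_tcp_pos(): TCP position.
- read_eef_rot(): TCP orientation.
- read_wrist_force(): force on the tool from outside, world axes, zero at the start.
- read_ft_torque(): the same for the moment, N m.
- read_width(): opening from 0.0 (shut) to 1.0 (fully open).
Only numpy, scipy, OpenCV 4.12 (cv2) and the standard library are available. Lean on these libraries where they do the work, as an engineer would, in place of code of your own. Each camera call takes 0.05 s, during which the arm holds its last target. There are 200 camera calls.

## Working session

There is one attempt and no reset: what is moved stays moved. The work goes in short steps, each a Python script; the robot and the scene stay as the last script left them, time stands still between calls to the robot, and variables do not carry over. Pictures are saved under pics/ and viewed, about 8 in all and at most 12, crops included, and the job is handed in when it is done.

```bash
mkdir -p pics && python3 - <<'E'
from plant import *
import cv2,numpy as np
for n in("scene","side"):
    p,d=camera(n); np.savez(n,p=p,d=d); cv2.imwrite(f"pics/{n}0.png",p[...,::-1]); i=camera_info(n); print(n,i['fx'],i['D'],np.round(i['cam_to_world'],2).tolist(),(d>0).mean())
print(read_clock())
E
```

```text
scene 476.33898811239345 [-0.15899824  0.          0.          0.          0.        ] [[0.07, -0.68, 0.73, -314.25], [-1.0, -0.05, 0.04, 10.05], [0.01, -0.73, -0.68, 891.74], [0.0, 0.0, 0.0, 1.0]] 0.9960428873697916
side 477.84342877746616 [-0.17907143  0.          0.          0.          0.        ] [[1.0, 0.01, -0.0, 544.52], [0.0, -0.54, 0.84, -909.81], [0.0, -0.84, -0.54, 684.33], [0.0, 0.0, 0.0, 1.0]] 0.9956868489583334
0.1
```

View pics/scene0.png

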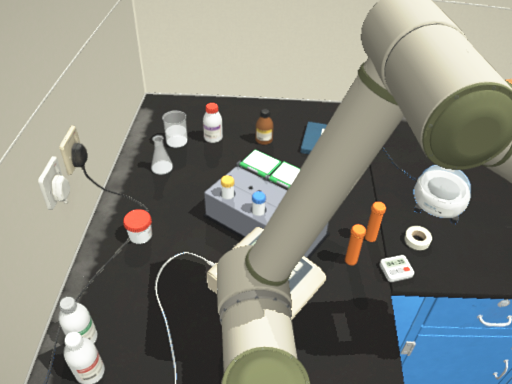

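View pics/side0.png

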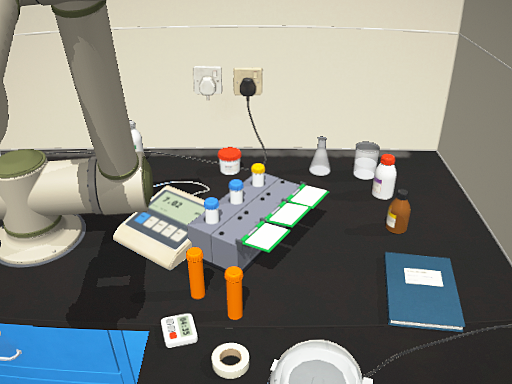

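The yellow cap is the farthest tube: scene (228,182), side (258,170). Its tag (tag2) is at about (260,162) in scene and (310,195) in side. Next I'll measure caps and tags using depth.

```bash
cat > h.py <<'E'
from plant import *
import cv2,numpy as np
def cloud(n,p=None,d=None):
    i=camera_info(n); h,w=d.shape
    K=np.array([[i['fx'],0,i['cx']],[0,i['fy'],i['cy']],[0,0,1.]])
    uv=np.stack(np.meshgrid(np.arange(w),np.arange(h)),-1).reshape(-1,1,2).astype(float)
    r=cv2.undistortPoints(uv,K,np.array(i['D'],float)).reshape(h,w,2)
    P=np.dstack([r*d[...,None],d])
    if 'cam_to_world' in i: T=np.array(i['cam_to_world'])
    else:
        T=np.eye(4); T[:3,:3]=read_eef_rot(); T[:3,3]=read_tcp_pos(); T=T@np.array(i['T_tool_cam'])
    return P@T[:3,:3].T+T[:3,3]
E
python3 - <<'E'
from h import *
for n in("scene","side"):
    z=np.load(n+".npz"); p,d=z['p'],z['d']; W=cloud(n,p,d)
    hsv=cv2.cvtColor(p,cv2.COLOR_RGB2HSV)
    for c,lo,hi in(("blue",(100,120,80),(120,255,255)),("yellow",(22,120,80),(32,255,255)),("red",(0,150,80),(6,255,255)),("green",(45,120,60),(85,255,255)),("white",(0,0,205),(180,40,255))):
        m=cv2.inRange(hsv,lo,hi); m[d<=0]=0
        k,l,s,ce=cv2.connectedComponentsWithStats(m)
        for j in range(1,k):
            if s[j,4]<40: continue
            q=W[l==j]; me=np.median(q,0)
            if not(300<me[0]<900 and -300<me[1]<400 and 30<me[2]<200): continue
            print(n,c,s[j,4],ce[j].round(),me.round(1),'min',np.percentile(q,3,axis=0).round(),'max',np.percentile(q,97,axis=0).round())
            if c in("blue","yellow"):
                t=q[q[:,2]>128]; 
                if len(t)>4: print('   top mid',((t.max(0)+t.min(0))/2).round(1),len(t),t.mean(0).round(1))
            if c=="white" and s[j,4]>100:
                nrm=np.linalg.svd(q-q.mean(0))[2][2]; print('   normal',nrm.round(3),'mean',q.mean(0).round(1)); 
                # corners
                ct=max(cv2.findContours((l==j).astype(np.uint8),0,2)[0],key=cv2.contourArea); b=cv2.approxPolyDP(ct,4,True)[:,0]
                print('   corners',[W[y,x].round().tolist() for x,y in b])
E
```

```text
scene blue 127 [258. 197.] [488.5  37.8 130.9] min [480.  25. 121.] max [506.  51. 134.]
   top mid [495.   38.4 132.2] 89 [492.7  37.5 131.6]
scene yellow 90 [227. 180.] [542.1 115.  131.1] min [532. 102. 125.] max [558. 128. 134.]
   top mid [543.6 115.5 131.6] 79 [543.2 116.2 131.4]
scene red 107 [211. 108.] [880.4 199.3 116.4] min [869. 183. 104.] max [904. 215. 120.]
scene red 502 [137. 220.] [458.  329.6  62.4] min [431. 301.  49.] max [495. 360.  66.]
scene white 186 [213. 119.] [870.5 193.5  80.4] min [861. 174.  63.] max [888. 216.  96.]
   normal [-0.839 -0.351  0.415] mean [871.  193.5  80.4]
   corners [[894.0, 181.0, 93.0], [875.0, 215.0, 93.0], [863.0, 209.0, 65.0], [873.0, 174.0, 64.0]]
scene white 372 [176. 135.] [830.4 302.1  44. ] min [823. 280.   8.] max [848. 330.  82.]
   normal [0.958 0.282 0.04 ] mean [831.7 302.8  43.5]
   corners [[831.0, 324.0, 74.0], [830.0, 325.0, 8.0], [842.0, 280.0, 9.0], [845.0, 279.0, 66.0]]
scene white 448 [261. 161.] [663.9  40.2  96.2] min [630.   2.  92.] max [700.  78. 100.]
   normal [ 0.068 -0.042 -0.997] mean [664.4  40.1  96.1
[... 5095 characters left out ...]
.0, -51.0, 110.0]]
side white 87 [160. 226.] [319.4 -20.7  43.4] min [305. -35.  40.] max [334.  -4.  46.]
side white 595 [266. 236.] [ 563.  -123.5   94.6] min [ 528. -159.   91.] max [597. -83.  98.]
   normal [ 0.077 -0.04  -0.996] mean [ 562.9 -122.4   94.5]
   corners [[605.0, -102.0, 97.0], [561.0, -75.0, 93.0], [520.0, -135.0, 90.0], [564.0, -166.0, 94.0]]
side white 97 [169. 230.] [342.9 -36.9  43. ] min [330. -52.  39.] max [357. -21.  47.]
side white 105 [178. 235.] [367.8 -54.1  43.4] min [354. -68.  39.] max [383. -39.  47.]
   normal [ 0.127  0.134 -0.983] mean [368.1 -53.3  43.1]
   corners [[385.0, -47.0, 46.0], [367.0, -34.0, 45.0], [352.0, -61.0, 40.0], [369.0, -68.0, 39.0]]
```

```bash
cat >> h.py <<'E'
near=np.array([445,-46.8]);far=np.array([546,113.5]);mid=(near+far+np.array([495.5,36]))/3
ry=(near-far)/np.linalg.norm(near-far); rx=np.array([ry[1],-ry[0]])
O=mid-106*rx
def wp(x,y,z): return np.array([*(O+x*rx+y*ry),z])
def rot(psi,tau,flip=1):
    c,s=np.cos(np.radians(psi)),np.sin(np.radians(psi)); t=np.radians(tau)
    z=np.array([np.sin(t)*c,np.sin(t)*s,-np.cos(t)]); y=flip*np.array([-s,c,0]); return np.column_stack([np.cross(y,z),y,z])
def tcp(tip,R): return tip-64*R[:,2]
E
python3 - <<'E'
from h import *
print(O,rx,ry,np.degrees(np.arctan2(rx[1],rx[0])),'hinge2',wp(0,-94,90),'edge2',wp(-68,-94,90))
pts=[wp(-130,-98,160),wp(-110,-98,62),wp(-52,-98,65),wp(-50,-98,110),wp(-30,-98,150),wp(20,-98,150),wp(50,-98,98)]
for f in(1,-1):
  for tau in(20,30,40,50):
    for psi in(30,60,90,120,148):
      R=rot(psi,tau,f); s=[arm.ik(tcp(p,R),R) for p in pts]
      print(f,tau,psi,''.join('.' if q is None else 'O' for q in s),None if s[2] is None else np.round(s[2],2))
W=cloud('side',d=np.load('side.npz')['d']).reshape(-1,3)
# obstacles >40mm around outer side in rack coords
r=W[:,:2]-O; a=r@rx;b=r@ry
for lo in range(-360,240,60):
  for l2 in range(-360,240,60):
    m=(a>lo)&(a<lo+60)&(b>l2)&(b<l2+60)&(W[:,2]>25)&(W[:,2]<250)
    if lo<0 and m.sum()>15: print('rack x',lo,'y',l2,m.sum(),'maxz',np.percentile(W[m,2],98).round())
print(read_clock())
E
```

```text
[585.18292529 -22.27306376] [-0.84606533  0.53307922] [-0.53307922 -0.84606533] 147.786257764764 hinge2 [635.29237176  57.25707753  90.        ] edge2 [692.8248144   21.00769072  90.        ]
1 20 30 OOOOOOO [-0.21  0.67  1.38  0.31  0.85 -2.48]
1 20 60 ....... None
1 20 90 OOOOOOO [-0.25  0.78  1.13  0.35  1.34  2.79]
1 20 120 OOOOOOO [-0.22  0.84  0.98  0.25  1.56  2.37]
1 20 148 OOOOOOO [-0.17  0.9   0.86  0.13  1.71  1.95]
1 30 30 OOOOOOO [-0.26  0.65  1.5   0.58  0.69 -2.75]
1 30 60 ....... None
1 30 90 OOOOOOO [-0.31  0.8   1.13  0.5   1.4   2.7 ]
1 30 120 OOOOOOO [-0.26  0.9   0.9   0.37  1.71  2.34]
1 30 148 .OOOOOO [-0.19  0.98  0.73  0.19  1.93  1.96]
1 40 30 O...... None
1 40 60 ..O...O [-0.37  0.73  1.41  0.82  1.06  2.86]
1 40 90 OOOOOOO [-0.36  0.84  1.13  0.65  1.48  2.62]
1 40 120 OOOOOOO [-0.29  0.97  0.83  0.48  1.86  2.34]
1 40 148 .OOOOOO [-0.21  1.07  0.59  0.26  2.14  1.99]
1 50 30 .OOO.OO [-0.35  0.68  1.7   1.41  0.64  2.68]
1 50 60 .OOOOOO [-0.42  0.76  1.45  1.02  1.1   2.67]
1 50 90 OOOOOOO [-0.4   0.89  1.12  0.78  1.56  2.56]
1 50 120 OOOOOOO [-0.32  1.03
[... 1029 characters left out ...]
0 OOOOOOO [-0.4   0.89  1.12  0.78  1.56 -0.59]
-1 50 120 OOOOOOO [-0.32  1.03  0.77  0.59  2.   -0.78]
-1 50 148 ..OOOOO [-0.22  1.16  0.45  0.36  2.34 -1.09]
rack x -300 y -240 128 maxz 77.0
rack x -240 y -240 513 maxz 106.0
rack x -180 y -360 627 maxz 117.0
rack x -120 y -360 45 maxz 86.0
rack x -120 y -120 41 maxz 95.0
rack x -120 y -60 38 maxz 101.0
rack x -120 y 0 50 maxz 100.0
rack x -120 y 60 69 maxz 97.0
rack x -120 y 120 23 maxz 97.0
rack x -120 y 180 93 maxz 111.0
rack x -60 y -180 68 maxz 95.0
rack x -60 y -120 314 maxz 97.0
rack x -60 y -60 336 maxz 102.0
rack x -60 y 0 387 maxz 101.0
rack x -60 y 60 466 maxz 98.0
rack x -60 y 120 215 maxz 97.0
rack x -60 y 180 64 maxz 113.0
0.1
```

```bash
cat >> h.py <<'E'
Y=-84
th=np.radians
def arc(t,r,o=10): t=th(t); return (-r*np.cos(t)-o*np.sin(t), 90+r*np.sin(t)-o*np.cos(t))
APP=[(-92,200),(-92,58),(-58,58)]
LIFT=[(-58,125)]+[arc(t,r) for t,r in((60,56),(75,54),(90,52),(105,50),(120,48),(135,48),(150,48),(165,48))]
E
python3 - <<'E'
from h import *
P=APP+LIFT+[(48,95)]
for psi in(130,140,148):
  for tau in(30,35,40):
    R=rot(psi,tau,-1); print(psi,tau,''.join('.' if arm.ik(tcp(wp(x,Y,z),R),R) is None else 'O' for x,z in P))
W=cloud('side',d=np.load('side.npz')['d']).reshape(-1,3)
r=W[:,:2]-O; a=r@rx;b=r@ry
m=(a>-300)&(a<-150)&(b>-290)&(b<-120)&(W[:,2]>10)&(W[:,2]<250)
print('bottle x',np.percentile(a[m],[3,97]),'y',np.percentile(b[m],[3,97]))
E
```

```text
130 30 OOOOOOOOOOOOO
130 35 OOOOOOOOOOOOO
130 40 OOOOOOOOOOOOO
140 30 OOOOOOOOOOOOO
140 35 OOOOOOOOOOOOO
140 40 OOOOOOOOOOOOO
148 30 OOOOOOOOOOOOO
148 35 OOOOOOOOOOOOO
148 40 .OOOOOOOOOOOO
bottle x [-249.65914836 -202.99624285] y [-217.77279064 -186.22718943]
```

```bash
cat >> h.py <<'E'
R=rot(142,35,-1)
def go(x,z,rate=120,y=None): arm.servo_line(tcp(wp(x,Y if y is None else y,z),R),R,rate=rate)
E
python3 - <<'E'
from h import *
arm.grip(0.0,20)
x,z=APP[0]; arm.move_pose(tcp(wp(x,Y,z),R),R)
f0=read_wrist_force(); np.save('f0',f0)
go(-92,58,100); print(read_wrist_force()-f0,read_clock())
go(-62,58,80); print(read_wrist_force()-f0,read_clock(),read_tcp_pos()-tcp(wp(-62,Y,58),R))
a,d=camera('side'); b,_=camera('scene')
im=np.hstack([cv2.resize(a[100:300,150:420],None,fx=1.45,fy=1.45),cv2.resize(b[80:280,150:420],None,fx=1.45,fy=1.45)])
cv2.imwrite('pics/a.png',im[...,::-1])
E
```

```text
[-0.05433166 -0.38905208  0.28047233] 5.55
[ 0.7013204   0.57879031 -0.90062211] 6.075 [ 0.25459312 -0.12135873  0.44158497]
```

View pics/a.png

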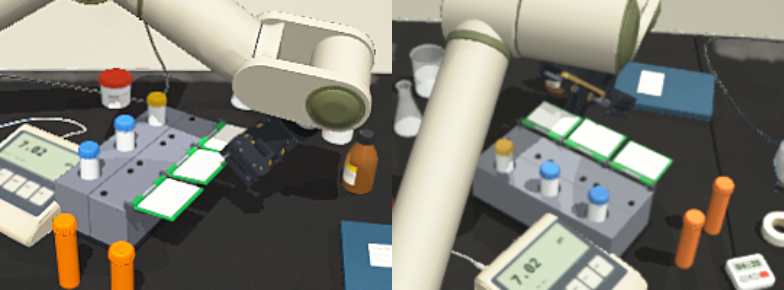

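The view shows the gripper tilted outside tag2's free edge (left half 265,150; right half 590,95), with all three tags still white side up and nothing disturbed. Next is the lift.

```bash
python3 - <<'E'
from h import *
f0=np.load('f0.npy')
go(-58,58,80)
for x,z in [(-58,90)]+LIFT[:3]:
    go(x,z,80); print((round(x),round(z)),(read_wrist_force()-f0).round(1),read_clock())
a,d=camera('side'); b,_=camera('scene')
im=np.hstack([cv2.resize(a[100:300,150:420],None,fx=1.45,fy=1.45),cv2.resize(b[80:280,150:420],None,fx=1.45,fy=1.45)])
cv2.imwrite('pics/b.png',im[...,::-1])
E
```

```text
(-58, 90) [ 0.2  1.  -0.1] 6.975
(-58, 125) [0.1 0.9 0.5] 7.5667
(-37, 133) [0.4 0.1 0.7] 8.0
(-24, 140) [ 0.4 -0.1  0.1] 8.3333
```

View pics/b.png

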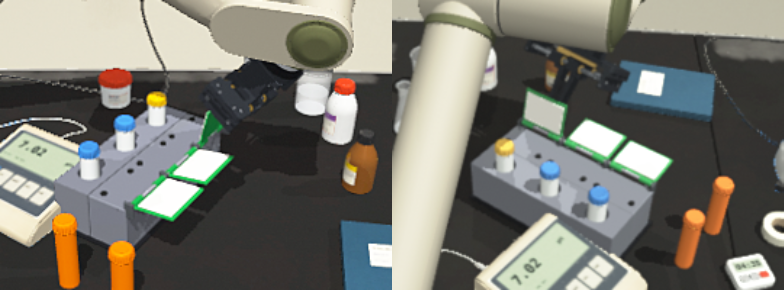

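Tag2 now stands nearly upright (right half 545,113; left half 210,128). The other tags and the tubes haven't moved. I'll carry it over and press it flat.

```bash
python3 - <<'E'
from h import *
f0=np.load('f0.npy')
for x,z in LIFT[3:]:
    go(x,z,80); print((round(x),round(z)),(read_wrist_force()-f0).round(1))
fb=read_wrist_force()
z=LIFT[-1][1]
while z>92:
    z-=1.5; go(48,z,30); f=read_wrist_force()-fb
    print(round(z,1),f.round(1))
    if f[2]>5: break
arm.sleep(.2); print(read_clock())
go(20,z+50,120); go(-60,190,150)
a,d=camera('side'); b,e=camera('scene'); np.savez('end',p=a,d=d,b=b,e=e); print(read_clock())
im=np.hstack([cv2.resize(a[100:300,150:420],None,fx=1.45,fy=1.45),cv2.resize(b[80:280,150:420],None,fx=1.45,fy=1.45)])
cv2.imwrite('pics/c.png',im[...,::-1])
E
```

```text
(-10, 142) [ 0.7  0.6 -0.4]
(3, 141) [-0.4  0.5 -0. ]
(15, 137) [ 0.7  0.  -0.4]
(27, 131) [ 0.5 -0.7 -1. ]
(37, 123) [ 0.8 -0.4 -0.1]
(44, 112) [ 0.3 -0.3  0.6]
110.6 [ 0.3  0.4 -0.8]
109.1 [ 0.5  1.1 -0.2]
107.6 [ 0.3 -0.4 -0.6]
106.1 [-0.1  0.8 -0.3]
104.6 [ 0.9  0.5 -0.3]
103.1 [ 1.5  1.2 -0.5]
101.6 [-0.2  0.6 -0.6]
100.1 [ 0.6  0.7 -1.3]
98.6 [ 0.3 -0.4 -0.1]
97.1 [-0.3  0.3  7.2]
13.0583
14.5417
```

View pics/c.png

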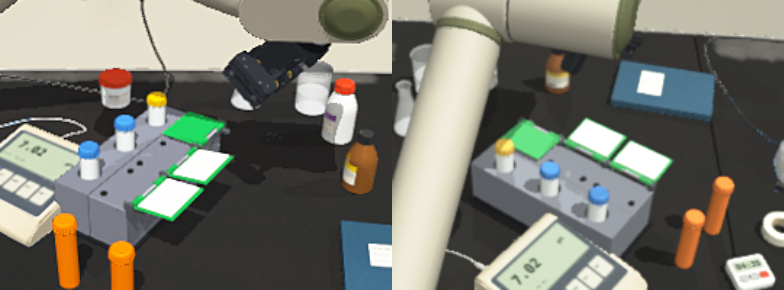

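Tag2 lies on the ledge with its green side up (left half 195,128; right half 533,138). Next, a numeric check that it is flat and nothing else moved.

```bash
python3 - <<'E'
from h import *
z=np.load('end.npz')
for n,p,d in(('side',z['p'],z['d']),('scene',z['b'],z['e'])):
    W=cloud(n,d=d); hsv=cv2.cvtColor(p,cv2.COLOR_RGB2HSV); r=W[...,:2]-O; a,b=r@rx,r@ry
    for nm,lo,hi,x0,x1,y0 in(('tag2 green',(45,120,60),(85,255,255),10,62,-94),('tag1 white',(0,0,190),(180,40,255),-60,-10,0),('tag0 white',(0,0,190),(180,40,255),-60,-10,94)):
        m=(cv2.inRange(hsv,lo,hi)>0)&(a>x0)&(a<x1)&(abs(b-y0)<36)&(abs(W[...,2]-95)<25)
        if m.sum()<30: continue
        A=np.column_stack([a[m],b[m],np.ones(m.sum())]); c=np.linalg.lstsq(A,W[m][:,2],rcond=None)[0]
        print(n,nm,m.sum(),'slope x',c[0].round(3),'z',np.median(W[m][:,2]).round(1))
    p0=np.load(n+'.npz')['p']
    for nm,lo,hi in(('yellow',(22,120,80),(32,255,255)),('blue',(100,120,80),(112,255,255)),('red',(0,150,80),(6,255,255))):
        for tag,q in(('before',p0),('after',p)):
            m=cv2.inRange(cv2.cvtColor(q,cv2.COLOR_RGB2HSV),lo,hi); k,l,s,ce=cv2.connectedComponentsWithStats(m)
            print(n,nm,tag,[ce[j].round(1).tolist() for j in range(1,k) if s[j,4]>60 and 120<ce[j][0]<280 and 140<ce[j][1]<240])
E
```

```text
side tag2 green 329 slope x -0.001 z 89.8
side tag1 white 395 slope x -0.139 z 97.3
side tag0 white 479 slope x -0.084 z 95.0
side yellow before [[257.8, 167.9]]
side yellow after [[257.7, 168.2]]
side blue before [[235.4, 184.3], [210.9, 203.0], [142.0, 217.4]]
side blue after [[235.3, 184.3], [210.9, 202.9], [142.0, 217.4]]
side red before [[229.4, 153.9]]
side red after [[229.2, 153.7]]
scene tag2 green 366 slope x -0.011 z 93.7
scene tag1 white 415 slope x -0.145 z 98.8
scene tag0 white 432 slope x -0.096 z 96.5
scene yellow before [[227.5, 180.3]]
scene yellow after []
scene blue before [[258.2, 197.3]]
scene blue after [[258.3, 197.2]]
scene red before [[136.8, 220.1]]
scene red after [[134.7, 219.9]]
```

```bash
python3 -c "
from plant import *
workorder.sign_off(); print(read_clock())"
```

```text
the job is handed in; nothing more can be done
the job is handed in; nothing more can be done
```

The tag in front of the yellow-capped tube (tag2, the farthest) now lies flat on the ledge, green side up. I pushed it from underneath with the closed fingertips, took it over its hinge and pressed it down until I felt about 7 N. The gripper was then backed clear and the job handed in; the clock last read 14.5 s, just before that.

**Tag2:** both cameras show it level, with slopes of -0.001 and -0.011.

**Other tags:** they are still white side up. Tag1 slopes about 0.14 and tag0 about 0.09. For tag0 that is close to the first measurement (about 0.08). For tag1, only the side view gave a usable first fit (about 0.14).

**Tubes and pot:** in the side view, the caps and the pot lid are within 0.3 px of where they started.

**Checks that disagreed or failed:**
- The pot lid's centre shifted about 2 px in the scene view. I put that down to the arm partly hiding it, because the side view shows no movement.
- The scene view's colour mask missed the yellow cap in the last picture, probably because it was in shadow. The cap is visible in that picture and unmoved in the side view.

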